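Clamp the pump with the wing nut

ROBOT

A 6-joint arm with a two-finger parallel gripper is mounted at the origin on the work surface. World frame = base frame: x ahead of the robot, y to its left, z up, the work surface at z = 0. Lengths are in m, angles in rad, forces in N, time in s.
With the tool pointing down it reaches from about 0.25 to 0.8 m from the base axis. Payload 3.9 kg.
Tool frame: the origin (TCP) lies on the front face of the gripper's body, between the roots of the fingers; the fingertips stand 73 mm ahead of it and the grasp point (between the pads) lies 54 mm ahead of it (bot.tips_ahead is the distance from the TCP to the fingertips, in m); z points along the fingers, y is the line along which they close (so a half turn about z gives the same grasp; the last joint's range is limited). The gripper opens to 85 mm and grips with 20 to 120 N. Pads are 22 mm wide; open, the fingers measure 114 mm over their backs; the gripper's body (76 mm by 85 mm) begins 54 mm behind the grasp point. The pads swing forward as they close: fully open they stand 13 mm farther back than shut.
Start: joints at [1.307, 0.26, -0.138, 1.173, 0, 1.571], TCP at [0.137, 0.507, 0.304] pointing down, gripper open.
Joint ranges: [-2.78, 2.78], [-0.83, 1.72], [-1.28, 1.37], [-1.9, 2.12], [-1.57, 1.48], [-3.14, 3.14]. Speed limits (rad/s): [2.57, 2.57, 3.14, 3.14, 3.14, 3.14].

INTERFACE

Orientations are given as a unit quaternion [w, x, y, z].
In Python, from station import bot gives the robot as it stands.
- The arm moves only by the tool drive_tool, never from a script. Its arguments are lists of equal length, an entry for each row: "dp": the shift along the world's x, y, z scaled (see below), a list of three; "twist": the turn, a rotation vector about the world's x, y, z scaled (see below), a list of three. A call has 1 to 5 rows; each row shifts and turns the commanded pose from where the row before left it; what a row does not reach is not made up. The controller multiplies each number of a shift by 0.03 m and each number of a turn by 2 pi rad. A row lasts 1/8 s, in which the tool goes at most 62.5 mm and 10.7 degrees, less where a joint would pass 70% of its speed; a pose out of reach is approached as far as the arm can. A call with a number of a shift or a turn outside -1 to 1 is refused whole. A call with a gripper value outside its range is refused whole. "gripper" is the opening, from -1 (shut) to 1 (fully open), set as the call begins (left out, the last holds). The fingers move at their own pace and stop on an object; "grip_force" is the grip in N (left out, the last holds). Time passes only in rows, so rows that do not move let the fingers close. It gives the time, the measured TCP pose, the force, the opening and the grip force at its end, in the units of the state.
- bot.get_state(): the state, without advancing time (a new reading comes with each control period).
- bot.grab_frame(name): name is "side" or "top"; returns a dict with "image" (480x640x3 uint8, blue, green, red), "intrinsics" (3x3 intrinsics, pixels), "view" (4x4, takes a point from world to camera coordinates). Camera axes: x right, y down, z forward; pixel columns grow to the right and rows downward; lengths in m; the calibration is good to about 2 mm. A picture is of the moment at which its call begins. There is no depth.
- bot.hand_in(): hands the job in; it is judged then, once.
The state is a dict: "clock": time; "qpos": joint angles; "qvel": joint speeds; "joint_efforts": joint torques, N m; "position": TCP position; "tcp_rot": TCP orientation; "ft_force": force on the tool from outside, world axes, zero at the start; "wrist_torque": the same for the moment, N m; "width": finger opening in m; "gripper_force": force on a finger pad.
Only numpy, scipy, OpenCV 4.12 (cv2) and the standard library are available. Lean on these libraries where they do the work, as an engineer would, in place of code of your own. Each camera call takes 0.05 s, during which the arm holds its last target. There are 200 camera calls.

TASK

Push the small aluminium pump along its channel until its end is right against the end stop, then turn the loose wing nut clockwise with fingertip strokes on its wings until it is fully tight and the clamp bar holds the pump. Push gently with the fingertips only: do not pinch or lift anything, and leave the other things on the bench where they are.

Things in the scene. Friction and masses are not known exactly. Their poses are not given: they have to be found in the camera images.
- fixture: Grey steel base plate fixed to the bench, 152 (x) x 180 (y) x 8 mm; origin on the bench under its middle, z up. An open-topped channel runs along y on it, centred at x=+30 mm, 29 mm wide inside, from y=-80 to +80, floor 8 mm above the bench, aluminium walls up to 22 mm, open at the +y end. The wing nut's upright stud is at x=-30, y=0.
- stop_face (a point): Middle of the face of the dark end stop block that closes the channel at its -y end: fixture x=+30, y=-80, z=21 mm. The block is 45 mm wide, 12 mm thick, top 40 mm above the bench. Axes as the fixture's.
- guide_face (a point): Middle of the face, at fixture x=-66, y=0, z=40 mm, of an upright aluminium guide plate on the robot's side of the nut, 90 mm along y, 9 mm thick, top 72 mm above the bench. It stands only 4 mm outside the circle of the wing tips, so a finger cannot well follow a wing past it: stroke on the other sides. Axes as the fixture's.
- pump: Small aluminium bicycle pump: plain round tube 26 mm in diameter, 200 mm long, about 0.16 kg, black grip at the +y end; lies loose in the channel along the fixture's y. Origin on its axis at mid length, 21 mm above the bench; y along the tube, ends at +-100 mm. At the start its +y end sticks out and its -y end is 25 to 60 mm off the stop; pushed home its origin is at fixture y=+20.
- clamp_bar: Steel clamp bar 108 x 26 x 8 mm along the fixture's x, from x=-60 to +48, over the top of the channel. Moved only by the wing nut on top of it: goes down 1 mm per rad of nut turn. Origin on the stud axis at its underside: 38.4 mm above the bench at nut_turn 0, 33.4 mm at 5 rad, where it presses on the pump (top at 34 mm).
- wing_nut: Dark steel nut with two wings, on an upright stud on top of the clamp bar. Origin on the stud axis at its underside (the bar's top face); x along the wings, z up. Hub 24 mm in diameter at the foot, 18 at the top, 18 mm high. Wings 6 mm thick, out to 32 mm from the axis on both sides, 8 to 30 mm above the origin. Turns easily (about 1 N at a wing) and stays where it is left.
- nut_turn (a joint): Turn of the wing nut in rad, growing clockwise seen from above (tightening). At the start between 0.2 and 1.4; fully tight, at a hard stop, at 5.0.
- ratchet: Chrome ratchet handle, 186 mm long along its y, up to 32 mm high, lying loose beside the fixture on the robot's side. Origin under its middle. Leave alone.
- hex_holder: Green plastic hex key holder, 34 x 90 mm, 30 mm high with keys up to 102 mm, standing loose. Origin under its middle. Leave alone.
- reflector: White plastic bicycle reflector, 50 x 95 x 14 mm, lying loose beyond the fixture. Origin under its middle. Leave alone.
- wheel_hub: Aluminium wheel hub standing on end, 58 mm in diameter, 90 mm high, loose. Origin under its middle. Leave alone.
- bearing_jar: Glass jar with a steel cap, 60 mm in diameter, 70 mm high, loose. Origin under its middle. Leave alone.
- oil_bottle: Black plastic bottle, 48 mm in diameter, 130 mm high, loose. Origin under its middle. Leave alone.
- wrench: Flat steel wrench 160 mm long along its x, lying loose. Origin under its middle. Leave alone.

How it is judged:
On the way:
1. the pump is against the end stop while the nut is still loose (y of pump in the frame of fixture below 0.0235 m and height (world z) of pump below 0.027 m and value of joint nut_turn below 2.5 rad), for 0.2 s.
At the end, for the whole second after the job is handed in: The pump lies in the channel with its end within 3.5 mm of the end stop, the wing nut is within 0.25 rad of fully tight (above 4.75 rad), the clamp bar presses on the pump (over 0.5 N), and all is at rest (y of pump in the frame of fixture below 0.0235 m and height (world z) of pump below 0.027 m and value of joint nut_turn above 4.75 rad and contact force between clamp_bar and pump above 0.5 N and linear speed of pump below 0.01 m/s and angular speed of wing_nut below 0.1 rad/s); the robot touches nothing.
It fails at once if the pump is lifted out of its channel (origin over 35 mm above the bench) (height (world z) of pump above 0.035 m).
It fails at once if the pump is pinched or rammed (over 40 N) (contact force between the fingers and pump above 40 N).
It fails at once if the wing nut is pinched or forced (over 40 N) (contact force between the fingers and wing_nut above 40 N).
It fails at once if another thing on the bench is moved by more than 20 mm (distance of any of ratchet, hex_holder, reflector, wheel_hub, bearing_jar, oil_bottle, wrench from where it was at the start of the episode above 0.02 m).
It also fails if it takes over 58 s, if anything falls off the work surface, if the arm or the gripper's body presses on something with over 40 N, if the wrist force passes 120 N, or if a joint passes its speed limit or range.

## Working session

There is one attempt and no reset: what is moved stays moved. The work goes in short steps, Python scripts to look and compute and a tool call to move; the robot and the scene stay as the last step left them, time stands still between calls to the robot, and variables do not carry over. Pictures are saved under pics/ and viewed, at most 10 in all, crops included, and the job is handed in when it is done.

Besides the shell and the picture viewer there is one more tool, called as name(argument=value, ...) on one line, values as JSON. drive_tool: Moves the arm, as the interface text tells. Shifts and turns lie within -1 to 1; 1 stands for 0.03 m of shift or 2 pi rad of turn. Its arguments: {"type":"object","properties":{"dp":{"type":"array"},"twist":{"type":"array"},"gripper":{"type":"number"},"grip_force":{"type":"number"}},"required":["dp","twist"]}

```bash
mkdir -p pics; ls
python3 - <<'E'
from station import bot
import cv2,numpy as np
np.set_printoptions(precision=4,suppress=True)
for n in("top","side"):
    f=bot.grab_frame(n); cv2.imwrite(f"pics/{n}0.png",f["image"]); np.savez(f"{n}.npz",K=f["intrinsics"],V=f["view"]); print(n,f["intrinsics"],f["view"])
s=bot.get_state();print(s["clock"],s["position"],s["tcp_rot"],s["width"],bot.tips_ahead)
E
```

```text
pics
top [[603.6437   0.     320.5905]
 [  0.     603.6437 240.6631]
 [  0.       0.       1.    ]] [[ 0.0146 -0.9999  0.0018  0.0059]
 [-0.9981 -0.0146 -0.0598  0.5078]
 [ 0.0599 -0.0009 -0.9982  1.6865]
 [ 0.      0.      0.      1.    ]]
side [[454.4275   0.     308.0388]
 [  0.     454.4275 248.8072]
 [  0.       0.       1.    ]] [[ 0.9338 -0.3578  0.0083 -0.4709]
 [-0.1702 -0.4642 -0.8692  0.1423]
 [ 0.3148  0.8102 -0.4944  1.0465]
 [ 0.      0.      0.      1.    ]]
0.1 [0.1368 0.5064 0.3031] [-0.0001  0.1315  0.9913 -0.0009] 0.08591806596950348 0.0726
```

View pics/top0.png

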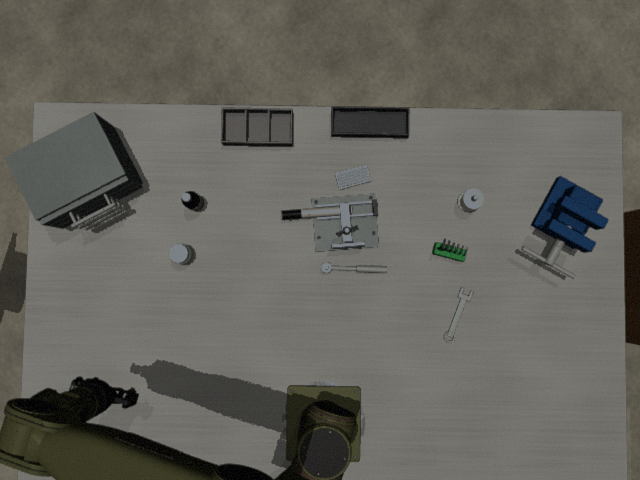

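View pics/side0.png

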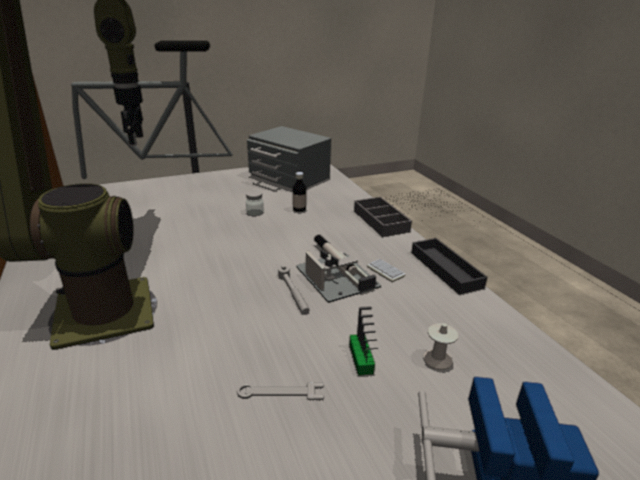

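The top view shows the fixture near (346,223), the pump grip end near (283,215) and the nut near (347,231). The side view shows the fixture near (340,275). I'll crop both around the fixture.

Run:
```python
import cv2,numpy as np
a=cv2.imread("pics/top0.png")[180:285,270:400]; b=cv2.imread("pics/side0.png")[220:325,270:400]
im=np.vstack([cv2.resize(a,None,fx=6,fy=5.5*6/5.5,interpolation=cv2.INTER_CUBIC)])
cv2.imwrite("pics/c0.png",cv2.resize(a,(740,598),interpolation=cv2.INTER_CUBIC))
cv2.imwrite("pics/c1.png",cv2.resize(b,(740,598),interpolation=cv2.INTER_CUBIC))
```

```text
(no output)
```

View pics/c0.png

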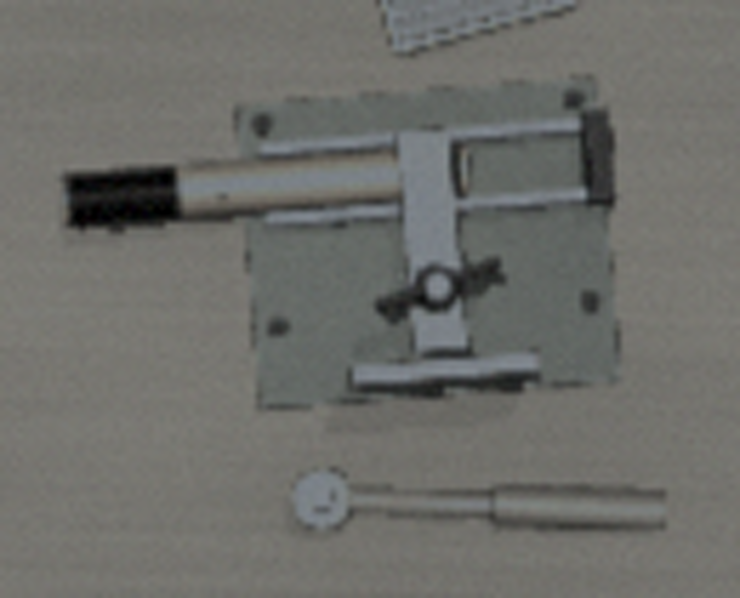

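```bash
cat > h.py <<'E'
import numpy as np,cv2
from scipy.optimize import least_squares
np.set_printoptions(precision=4,suppress=True)
C={n:np.load(n+".npz") for n in("top","side")}
def proj(n,P):
    K,V=C[n]["K"],C[n]["V"]; p=(np.atleast_2d(P)@V[:3,:3].T+V[:3,3])@K.T
    return p[:,:2]/p[:,2:]
def unproj(n,uv,z):
    K,V=C[n]["K"],C[n]["V"]; R=V[:3,:3]; o=-R.T@V[:3,3]
    d=R.T@np.linalg.solve(K,[uv[0],uv[1],1]); return o+d*(z-o[2])/d[2]
def fx2w(p,P):
    P=np.atleast_2d(P);c,s=np.cos(p[2]),np.sin(p[2])
    return np.c_[p[0]+c*P[:,0]-s*P[:,1],p[1]+s*P[:,0]+c*P[:,1],P[:,2]]
def w2fx(p,P):
    c,s=np.cos(p[2]),np.sin(p[2]);d=np.asarray(P)[:2]-p[:2]
    return np.array([c*d[0]+s*d[1],-s*d[0]+c*d[1]])
E
python3 - <<'E'
from h import *
sc=lambda u:np.array([270,180])+(np.array(u)+.5)/np.array([740/130,598/105])-.5
uv=sc([[236,104],[592,77],[617,382],[260,408]])
P=np.array([[76,90,8],[76,-90,8],[-76,-90,8],[-76,90,8]])/1e3
r=least_squares(lambda p:(proj("top",fx2w(p,P))-uv).ravel(),[.5,0,0]); p=r.x; print(p,r.fun)
np.save("fx.npy",p)
for nm,u,z in(("gripend",(66,200),.021),("pump-y",(467,170),.021),("hub",(437,287),.0635),("w1",(383,310),.07),("w2",(499,268),.07),("stopTL",(583,110),.04),("ratchet head",(321,470),.02),("reflector",(400,53),.01)):
    w=unproj("top",sc(u),z); print(nm,w,w2fx(p,w)*1e3)
# side check
from h import proj
for q in([76,-90,8],[-76,-90,8],[-76,90,8],[-70.5,-45,72],[-70.5,45,72],[-30,0,64],[30,-92,40]):
    print(q,proj("side",fx2w(p,np.array(q)/1e3))[0], (proj("side",fx2w(p,np.array(q)/1e3))[0]-[270,220])*5.692)
E
```

```text
[ 0.5617 -0.0537  0.0905] [-0.22    0.1188  0.3348  0.1053  0.2984 -0.2378 -0.4122  0.012 ]
gripend [0.5789 0.1254 0.021 ] [ 33.3047 176.7429]
pump-y [ 0.5967 -0.0729  0.021 ] [ 33.1596 -22.2878]
hub [ 0.5351 -0.0569  0.0635] [-26.7544  -0.7834]
w1 [ 0.5232 -0.0308  0.07  ] [-36.2985  26.2372]
w2 [ 0.5442 -0.0862  0.07  ] [-20.3759 -30.8489]
stopTL [ 0.625  -0.1284  0.04  ] [ 56.2585 -80.1408]
ratchet head [ 0.4473 -0.0027  0.02  ] [-109.3197   61.1166]
reflector [ 0.6562 -0.0393  0.01  ] [95.3734  5.7667]
[76, -90, 8] [380.3993 284.3854] [628.3929 366.4818]
[-76, -90, 8] [326.752  299.8949] [323.0325 454.7618]
[-76, 90, 8] [294.9671 263.9596] [142.1126 250.218 ]
[-70.5, -45, 72] [320.6233 267.3337] [288.1476 269.4234]
[-70.5, 45, 72] [304.2131 250.3397] [194.7412 172.6934]
[-30, 0, 64] [326.5979 257.7584] [322.1554 214.9211]
[30, -92, 40] [366.1288 278.4194] [547.1653 332.523 ]
```

View pics/c1.png

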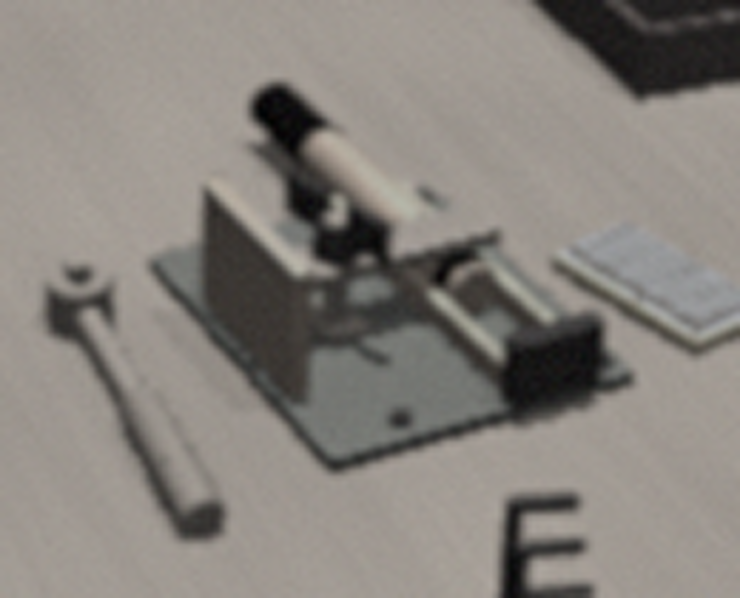

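Both cameras agree to about 5 mm. I'll move above the pump's free end with the gripper shut, then check the gripper in the images to correct the calibration.

drive_tool(dp=[[0.97,-0.76,0],[0.97,-0.76,0],[0.97,-0.76,0],[0.97,-0.76,0],[0.97,-0.76,0]], twist=[[0,0,0.0113],[0,0,0.0113],[0,0,0.0113],[0,0,0.0113],[0,0,0.0113]], gripper=-1, grip_force=20)

```text
clock: 0.72
position: [0.2831, 0.3918, 0.3035]
tcp_rot: [-0.0, -0.047, 0.999, -0.0]
ft_force: [0.3, 0.1, 1.3]
width: 0.0004
gripper_force: 0.0
```

drive_tool(dp=[[0.97,-0.76,0],[0.97,-0.76,0],[0.97,-0.76,0],[0.97,-0.76,0],[0.97,-0.76,0]], twist=[[0,0,0],[0,0,0],[0,0,0],[0,0,0],[0,0,0]])

```text
clock: 1.35
position: [0.4286, 0.2779, 0.3035]
tcp_rot: [-0.0, -0.046, 0.999, -0.0]
ft_force: [-0.6, 0.0, -0.1]
width: 0.0001
gripper_force: 0.0
```

drive_tool(dp=[[0.97,-0.76,-0.5],[0.97,-0.76,-0.5],[0.97,-0.76,-0.5],[0.97,-0.76,-0.5],[0.97,-0.76,-0.5]], twist=[[0,0,0],[0,0,0],[0,0,0],[0,0,0],[0,0,0]])

```text
clock: 1.98
position: [0.574, 0.1639, 0.2279]
tcp_rot: [-0.001, -0.046, 0.999, -0.0]
ft_force: [0.5, 0.4, 0.0]
width: -0.0004
gripper_force: 0.0
```

drive_tool(dp=[[0,0,-0.7],[0,0,-0.7],[0,0,0]], twist=[[0,0,0],[0,0,0],[0,0,0]])

```text
clock: 2.35
position: [0.5718, 0.1642, 0.1847]
tcp_rot: [-0.003, -0.045, 0.999, -0.001]
ft_force: [0.6, 0.3, 0.3]
width: 0.0002
gripper_force: 0.0
```

```bash
cat >> h.py <<'E'
def snap(name,rt,rs,k):
    "rt, rs: crop (x0,y0) of 100x75-ish; writes top crop left, side crop right, k times"
    from station import bot
    out=[]
    for n,(x,y,w,h) in(("top",rt),("side",rs)):
        im=bot.grab_frame(n)["image"]; cv2.imwrite(f"pics/{name}_{n}.png",im)
        out.append(cv2.resize(im[y:y+h,x:x+w],None,fx=k,fy=k,interpolation=cv2.INTER_CUBIC))
    cv2.imwrite(f"pics/{name}.png",np.hstack(out))
def un(u,r,k,off=0): return np.array([r[0],r[1]])+(np.array(u,float)-[off,0]+.5)/k-.5
E
python3 - <<'E'
from h import *; from station import bot
snap("a",(240,180,80,110),(280,170,80,110),5)
s=bot.get_state();print(s["qpos"],s["position"],bot.tips_ahead)
t=s["position"]+np.array([0,0,-bot.tips_ahead])
print(proj("top",t),proj("side",t),(proj("top",t)-[240,180])*5,(proj("side",t)-[280,170])*5+[400,0])
E
```

```text
[ 0.28    0.4499 -0.1654  0.956   0.      0.1887] [0.5733 0.1649 0.187 ] 0.0726
[[264.0733 212.977 ]] [[310.2699 203.0858]] [[120.3663 164.8848]] [[551.3496 165.429 ]]
```

View pics/a.png

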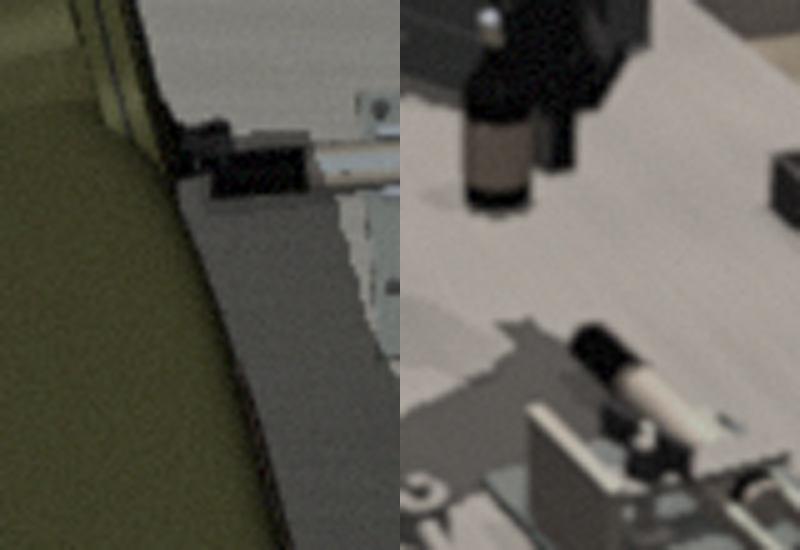

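The side view puts the shut fingertips at crop (557,172), about 1.3 px from the prediction, so the side camera has a small bias. I'll refit the fixture with the side view bias-corrected.

Run:
```python
from h import *
rc=lambda u,x,y:np.array([x,y])+(np.array(u)+.5)/(740/130)-.5
A=rc([[236,104],[592,77],[617,382],[260,408],[583,110],[437,287]],270,180)
PA=np.array([[76,90,8],[76,-90,8],[-76,-90,8],[-76,90,8],[52.5,-80,40],[-30,0,63]])/1e3
B=rc([[335,464],[152,265],[632,378],[207,183],[518,345]],270,220)-[1.2,1.4]
PB=np.array([[-76,-90,8],[-76,90,8],[76,-90,8],[-75,45,72],[7.5,-92,40]])/1e3
fs=lambda p:(proj("side",fx2w(p,PB))-B).ravel()
ft=lambda p:(proj("top",fx2w(p,PA))-A).ravel()
p0=np.load("fx.npy")
for f in(ft,fs): r=least_squares(f,p0);print(r.x,r.fun.reshape(-1,2))
# joint, with a free top offset
r=least_squares(lambda q:np.r_[fs(q),ft(q)-np.tile(q[3:],6),q[3:]/1.],np.r_[p0,0,0]);print(r.x,r.fun)
p=r.x[:3];np.save("fx.npy",p);np.save("toff.npy",r.x[3:])
for nm,u,z in(("gripend",(66,200),.021),("pump-y",(467,170),.021),("hub",(437,287),.0635),("w1",(383,310),.07),("w2",(499,268),.07)):
    w=unproj("top",rc(u,270,180)+-r.x[3:],z); print(nm,w,w2fx(p,w)*1e3)
```

```text
[ 0.5628 -0.0538  0.0941] [[-0.2764 -0.1584]
 [ 0.2576 -0.3969]
 [ 0.4151 -0.7879]
 [-0.2744 -0.3107]
 [ 0.0117  0.8345]
 [-0.1292  0.7785]]
[ 0.5636 -0.0525  0.0958] [[ 0.3299 -0.2059]
 [ 0.3101 -1.0128]
 [ 1.5074 -0.7322]
 [-1.6048  0.1283]
 [-0.5352  1.3772]]
[ 0.5635 -0.0529  0.0946 -0.247  -0.2081] [ 0.2734 -0.1037  0.3279 -0.9522  1.5146 -0.6012 -1.6042  0.1944 -0.5581
  1.4939 -0.3247 -0.1658  0.2058 -0.4327  0.3861 -0.8283 -0.2997 -0.3224
 -0.042   0.795  -0.1726  0.7461 -0.247  -0.2081]
gripend [0.5783 0.1246 0.021 ] [ 31.5084 175.3846]
pump-y [ 0.5961 -0.0736  0.021 ] [ 30.5562 -23.6407]
hub [ 0.5345 -0.0576  0.0635] [-29.2785  -1.872 ]
w1 [ 0.5225 -0.0315  0.07  ] [-38.7144  25.19  ]
w2 [ 0.5436 -0.0869  0.07  ] [-23.016  -31.9608]
```

drive_tool(dp=[[0,0,-0.82],[0,0,-0.82],[0,0,-0.82],[0,0,-0.82],[0,0,0]], twist=[[0,0,0],[0,0,0],[0,0,0],[0,0,0],[0,0,0]])

```text
clock: 3.08
position: [0.5725, 0.1648, 0.0879]
tcp_rot: [-0.001, -0.046, 0.999, -0.0]
ft_force: [-0.7, -0.3, -0.0]
width: 0.0003
gripper_force: 0.0
```

drive_tool(dp=[[0.03,-0.33,0],[0.03,-0.33,0],[0.03,-0.2,0],[0.02,-0.2,0],[0.02,-0.2,0]], twist=[[0,0,0],[0,0,0],[0,0,0],[0,0,0],[0,0,0]])

```text
clock: 3.7
position: [0.5775, 0.1267, 0.0888]
tcp_rot: [0.0, -0.046, 0.999, 0.0]
ft_force: [-0.3, 1.3, 0.1]
width: 0.0002
gripper_force: 0.6
```

drive_tool(dp=[[0.025,-0.25,0],[0.025,-0.25,0],[0.025,-0.25,0],[0.02,-0.2,0],[0.01,-0.12,0]], twist=[[0,0,0],[0,0,0],[0,0,0],[0,0,0],[0,0,0]])

```text
clock: 4.32
position: [0.5804, 0.0944, 0.0885]
tcp_rot: [-0.0, -0.045, 0.999, -0.0]
ft_force: [-0.6, 1.7, 0.8]
width: -0.0005
gripper_force: 0.6
```

drive_tool(dp=[[0.01,-0.08,0],[0.01,-0.08,0],[0.01,-0.08,0]], twist=[[0,0,0],[0,0,0],[0,0,0]])

```text
clock: 4.7
position: [0.5813, 0.0877, 0.0885]
tcp_rot: [-0.0, -0.046, 0.999, -0.0]
ft_force: [-0.2, 1.1, 0.0]
width: -0.0002
gripper_force: 0.5
```

drive_tool(dp=[[0.005,-0.06,0],[0.005,-0.06,0],[0.005,-0.06,0]], twist=[[0,0,0],[0,0,0],[0,0,0]])

```text
clock: 5.08
position: [0.5817, 0.0824, 0.0885]
tcp_rot: [-0.0, -0.046, 0.999, 0.0]
ft_force: [-1.8, 5.8, 1.3]
width: 0.0002
gripper_force: 2.4
```

drive_tool(dp=[[0.005,-0.05,0],[0.005,-0.05,0]], twist=[[0,0,0],[0,0,0]])

```text
clock: 5.32
position: [0.5818, 0.0819, 0.0886]
tcp_rot: [-0.0, -0.046, 0.999, 0.003]
ft_force: [-1.7, 11.1, 1.3]
width: 0.0002
gripper_force: 5.8
```

The pump is at the stop: an 11 N reaction with no further advance. I'll back off, raise the hand and look.

drive_tool(dp=[[-0.02,0.3,0],[-0.03,0.6,0],[0,0.5,0.9],[0,0.3,0.9],[0,0,0.9]], twist=[[0,0,0],[0,0,0],[0,0,0],[0,0,0],[0,0,0]])

```text
clock: 5.95
position: [0.5805, 0.1317, 0.1702]
tcp_rot: [0.0, -0.046, 0.999, -0.0]
ft_force: [0.2, -0.1, -0.0]
width: 0.0002
gripper_force: 0.0
```

Run:
```python
from h import *; from station import bot
snap("b",(290,185,100,75),(290,225,60,75),5)
print(bot.get_state()["position"],bot.get_state()["qpos"])
```

```text
[0.5825 0.1317 0.1726] [ 0.2225  0.4588 -0.1916  0.9142 -0.0006  0.1304]
```

View pics/b.png

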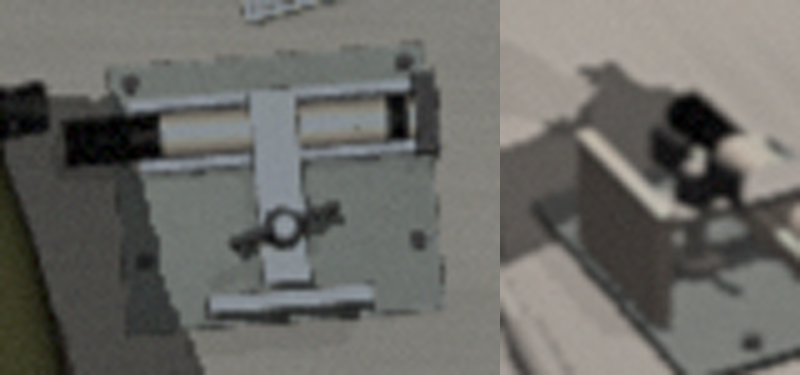

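The pump end sits against the stop, crop (410,117) against (415,117). The wing tips are at (235,245) and (340,212). I'll plan two strokes with the finger treated as a 22 x 29 mm box.

```bash
cat > plan.py <<'E'
from h import *
from station import bot
p=np.load("fx.npy")
S=np.array([-.0297,-.0015])   # stud, fixture frame
def fing(th,gap=0,along=.027):
    t=np.radians(th);u=np.array([np.cos(t),np.sin(t)]);n=np.array([-u[1],u[0]])
    h=.011*abs(n[0])+.0145*abs(n[1])
    q=S+along*u+(.003+h+gap)*n
    return fx2w(p,[*q,0])[0,:2]
def steps(ths,start=None,gap=0):
    cur=np.array(bot.get_state()["position"])[:2] if start is None else start
    for th in ths:
        q=fing(th,gap);print(th,q,"dp",np.round((q-cur)/.03,2));cur=q
E
python3 - <<'E'
from plan import *
tip=lambda u:w2fx(p,unproj("top",un(u,(290,185),5)-np.load("toff.npy"),.07))-S
for u in((235,245),(340,212)): q=tip(u);print(q*1e3,np.degrees(np.arctan2(q[1],q[0])))
print(w2fx(p,unproj("top",un((286,228),(290,185),5)-np.load("toff.npy"),.0635))*1e3)
a=fing(-75,.008);print(a,(a-bot.get_state()["position"][:2])/.03)
steps([-75,-85,-95,-105,-115,-125,-135,-140],a)
print("stage2");a=fing(40,.008);print(a,a-fing(-140,.008))
steps(range(40,-111,-10),a)
E
```

```text
[-7.7352 27.3294] 105.80337776971466
[  5.7035 -31.3383] -79.6851517358779
[-29.9047  -3.0361]
[ 0.5672 -0.0737] [-0.5099 -6.8451]
-75 [ 0.5597 -0.0765] dp [-0.25 -0.09]
-85 [ 0.5539 -0.081 ] dp [-0.2  -0.15]
-95 [ 0.5495 -0.0841] dp [-0.15 -0.1 ]
-105 [ 0.5467 -0.0867] dp [-0.09 -0.09]
-115 [ 0.543  -0.0891] dp [-0.12 -0.08]
-125 [ 0.5384 -0.0907] dp [-0.15 -0.06]
-135 [ 0.533  -0.0914] dp [-0.18 -0.02]
-140 [ 0.5302 -0.0913] dp [-0.1  0. ]
stage2
[ 0.5322 -0.0175] [-0.0037  0.0794]
40 [ 0.5379 -0.0231] dp [ 0.19 -0.19]
30 [ 0.5438 -0.0244] dp [ 0.2  -0.04]
20 [ 0.5497 -0.0272] dp [ 0.19 -0.09]
10 [ 0.555  -0.0316] dp [ 0.18 -0.14]
0 [ 0.5593 -0.0373] dp [ 0.14 -0.19]
-10 [ 0.5625 -0.0403] dp [ 0.11 -0.1 ]
-20 [ 0.5653 -0.0443] dp [ 0.09 -0.13]
-30 [ 0.5673 -0.0493] dp [ 0.07 -0.17]
-40 [ 0.5683 -0.0551] dp [ 0.03 -0.19]
-50 [ 0.5678 -0.0614] dp [-0.02 -0.21]
-60 [ 0.5658 -0.0678] dp [-0.07 -0.21]
-70 [ 0.5621 -0.0738] dp [-0.12 -0.2 ]
-80 [ 0.557  -0.0789] dp [-0.17 -0.17]
-90 [ 0.5505 -0.0828] dp [-0.22 -0.13]
-100 [ 0.5482 -0.0854] dp [-0.08 -0.09]
-110 [ 0.5449 -0.088 ] dp [-0.11 -0.08]
```

drive_tool(dp=[[-0.07,-0.98,0.05],[-0.07,-0.98,0],[-0.07,-0.98,0],[-0.07,-0.98,0],[-0.07,-0.98,0]], twist=[[0,0,0],[0,0,0],[0,0,0],[0,0,0],[0,0,0]])

```text
clock: 6.68
position: [0.5695, -0.0173, 0.1698]
tcp_rot: [-0.001, -0.046, 0.999, -0.0]
ft_force: [-0.0, 0.4, 0.2]
width: 0.0001
gripper_force: 0.0
```

drive_tool(dp=[[-0.07,-0.98,0],[-0.07,-0.96,0],[0,0,-0.5],[0,0,-0.5],[0,0,-0.45]], twist=[[0,0,0],[0,0,0],[0,0,0],[0,0,0],[0,0,0]])

```text
clock: 7.3
position: [0.5652, -0.0738, 0.1256]
tcp_rot: [-0.001, -0.046, 0.999, 0.0]
ft_force: [0.4, -0.3, 0.0]
width: -0.0001
gripper_force: 0.0
```

drive_tool(dp=[[-0.18,-0.09,0.08],[-0.2,-0.15,0],[-0.15,-0.1,0],[-0.09,-0.09,0],[-0.12,-0.08,0]], twist=[[0,0,0],[0,0,0],[0,0,0],[0,0,0],[0,0,0]])

```text
clock: 7.92
position: [0.5439, -0.0905, 0.1304]
tcp_rot: [0.001, -0.045, 0.999, -0.0]
ft_force: [1.5, 0.7, 0.0]
width: -0.0001
gripper_force: 0.4
```

drive_tool(dp=[[-0.15,-0.06,0],[-0.18,-0.02,0],[-0.1,0,0],[0,0,0]], twist=[[0,0,0],[0,0,0],[0,0,0],[0,0,0]])

```text
clock: 8.43
position: [0.5302, -0.0925, 0.1298]
tcp_rot: [-0.0, -0.046, 0.999, -0.0]
ft_force: [0.5, 0.3, -0.1]
width: 0.0
gripper_force: 0.0
```

drive_tool(dp=[[0.3,0,0.1],[0.2,-0.1,0.7],[0,0,0.8],[0,0,0]], twist=[[0,0,0],[0,0,0],[0,0,0],[0,0,0]])

```text
clock: 8.93
position: [0.5479, -0.0958, 0.1797]
tcp_rot: [0.002, -0.046, 0.999, -0.001]
ft_force: [0.5, -0.9, -0.8]
width: -0.0004
gripper_force: 0.0
```

Run:
```python
from h import *; from station import bot
snap("c",(290,185,100,75),(290,225,60,75),5)
s=bot.get_state();print(s["clock"],s["position"])
```

```text
9.025 [ 0.546  -0.0955  0.1776]
```

View pics/c.png

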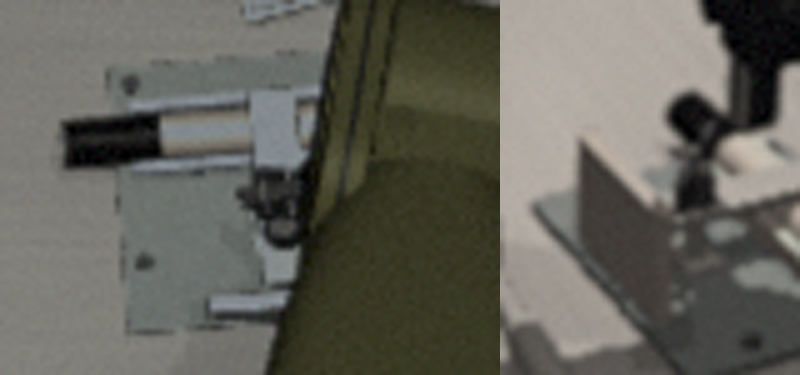

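Wing A now points up-left, with its tip near crop (245,190), so θ is about 43° as planned. Next is the second stroke, from behind that wing.

drive_tool(dp=[[-0.18,0.88,0],[-0.18,0.88,0],[-0.18,0.88,0],[0,0,0]], twist=[[0,0,0],[0,0,0],[0,0,0],[0,0,0]])

```text
clock: 9.52
position: [0.5284, -0.015, 0.1766]
tcp_rot: [-0.001, -0.047, 0.999, 0.0]
ft_force: [-0.1, 0.3, -0.2]
width: 0.0003
gripper_force: 0.0
```

drive_tool(dp=[[0,0,-0.55],[0,0,-0.55],[0,0,-0.45],[0,0,0]], twist=[[0,0,0],[0,0,0],[0,0,0],[0,0,0]])

```text
clock: 10.02
position: [0.5286, -0.0168, 0.1299]
tcp_rot: [-0.002, -0.045, 0.999, 0.0]
ft_force: [-0.0, 0.5, 0.4]
width: -0.0003
gripper_force: 0.0
```

drive_tool(dp=[[0.31,-0.21,0],[0.2,-0.04,0],[0.19,-0.09,0],[0.18,-0.14,0],[0.14,-0.19,0]], twist=[[0,0,0],[0,0,0],[0,0,0],[0,0,0],[0,0,0]])

```text
clock: 10.65
position: [0.5607, -0.0366, 0.1315]
tcp_rot: [0.0, -0.046, 0.999, 0.0]
ft_force: [-0.6, -0.1, -0.6]
width: -0.0002
gripper_force: 0.4
```

drive_tool(dp=[[0.11,-0.1,0],[0.09,-0.13,0],[0.07,-0.17,0],[0.03,-0.19,0],[-0.02,-0.21,0]], twist=[[0,0,0],[0,0,0],[0,0,0],[0,0,0],[0,0,0]])

```text
clock: 11.28
position: [0.5689, -0.061, 0.1315]
tcp_rot: [0.0, -0.046, 0.999, -0.0]
ft_force: [1.3, 0.6, 0.3]
width: 0.0002
gripper_force: 0.3
```

drive_tool(dp=[[-0.07,-0.21,0],[-0.12,-0.2,0],[-0.17,-0.17,0],[0,0,0]], twist=[[0,0,0],[0,0,0],[0,0,0],[0,0,0]])

```text
clock: 11.78
position: [0.5571, -0.0785, 0.1314]
tcp_rot: [-0.0, -0.045, 0.999, -0.0]
ft_force: [-1.0, 0.3, -0.1]
width: -0.0
gripper_force: 0.0
```

drive_tool(dp=[[-0.11,-0.07,0],[-0.11,-0.06,0],[-0.05,-0.05,0],[0,0,0]], twist=[[0,0,0],[0,0,0],[0,0,0],[0,0,0]])

```text
clock: 12.28
position: [0.5498, -0.0833, 0.1316]
tcp_rot: [0.0, -0.046, 0.999, -0.0]
ft_force: [1.5, 0.8, 0.5]
width: 0.0004
gripper_force: 0.6
```

drive_tool(dp=[[-0.07,-0.05,0],[-0.06,-0.04,0],[0,0,0]], twist=[[0,0,0],[0,0,0],[0,0,0]])

```text
clock: 12.65
position: [0.5459, -0.0861, 0.1315]
tcp_rot: [0.0, -0.046, 0.999, -0.0]
ft_force: [2.2, 0.4, 0.9]
width: -0.0002
gripper_force: 1.0
```

Now at about -107° with no stop felt yet, so I'll creep on.

drive_tool(dp=[[-0.06,-0.03,0],[-0.06,-0.03,0],[0,0,0]], twist=[[0,0,0],[0,0,0],[0,0,0]])

```text
clock: 13.02
position: [0.5448, -0.0875, 0.1321]
tcp_rot: [0.003, -0.046, 0.999, 0.0]
ft_force: [6.5, 3.1, -2.4]
width: 0.0002
gripper_force: 3.2
```

drive_tool(dp=[[-0.05,-0.02,0],[-0.05,-0.02,0],[0,0,0]], twist=[[0,0,0],[0,0,0],[0,0,0]])

```text
clock: 13.4
position: [0.5441, -0.0884, 0.1326]
tcp_rot: [0.005, -0.046, 0.999, 0.001]
ft_force: [11.7, 3.9, -3.9]
width: -0.0
gripper_force: 5.0
```

drive_tool(dp=[[-0.05,-0.01,0],[-0.04,-0.01,0],[0,0,0]], twist=[[0,0,0],[0,0,0],[0,0,0]])

```text
clock: 13.78
position: [0.5435, -0.0888, 0.133]
tcp_rot: [0.007, -0.046, 0.999, 0.001]
ft_force: [15.1, 4.5, -6.8]
width: 0.0003
gripper_force: 6.8
```

drive_tool(dp=[[0.4,0.05,0],[0.3,-0.2,0.3],[0,0,0.9],[0.5,0.9,0.9],[0.3,0.97,0.5]], twist=[[0,0,0],[0,0,0],[0,0,0],[0,0,0],[0,0,0]])

```text
clock: 14.4
position: [0.5819, -0.0386, 0.2111]
tcp_rot: [0.0, -0.045, 0.999, -0.001]
ft_force: [1.4, -0.3, 0.5]
width: 0.0001
gripper_force: 0.0
```

drive_tool(dp=[[0,0.98,0.3],[0,0.98,0],[0,0.98,0],[0,0.98,0],[0,0.98,0]], twist=[[0,0,0],[0,0,0],[0,0,0],[0,0,0],[0,0,0]])

```text
clock: 15.02
position: [0.5808, 0.109, 0.2185]
tcp_rot: [-0.001, -0.045, 0.999, -0.001]
ft_force: [-0.2, -0.1, -0.1]
width: 0.0003
gripper_force: 0.0
```

drive_tool(dp=[[0,0.9,0],[0,0.9,0],[0,0.5,0],[0,0,0]], twist=[[0,0,0],[0,0,0],[0,0,0],[0,0,0]])

```text
clock: 15.52
position: [0.5813, 0.1782, 0.2183]
tcp_rot: [-0.0, -0.046, 0.999, -0.0]
ft_force: [0.2, 0.6, -0.0]
width: 0.0002
gripper_force: 0.0
```

Run:
```python
from h import *; from station import bot
snap("d",(290,185,100,75),(290,225,60,75),5)
s=bot.get_state();print(s["clock"],s["position"])
```

```text
15.625 [0.5813 0.1771 0.2183]
```

View pics/d.png

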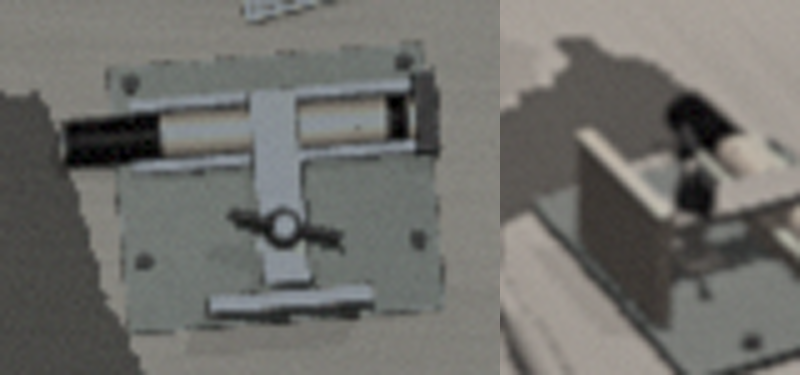

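The wings now run from (232,215) to (342,243), a turn of about 3.7 rad to roughly 5.0, which agrees with the hard stop I felt. The pump is still at the stop and the arm is clear.

```bash
python3 -c "
from station import bot
print(bot.hand_in())"
```

```text
the job is handed in; nothing more can be done
None
```

I pushed the pump against its end stop, turned the wing nut clockwise to its hard stop (about 5.0 rad by my estimate), and handed the job in at about 16 s; the hand-in gave no verdict.

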